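# Turn round the row of setting tools for the mirror strap

### The job

The next strap is the mirror twin of the last one, so its tools are wanted in the opposite order. Move the four leatherworking tools from the cork-padded board into the four compartments of the wooden tray in reverse order: the tool at the left end of the board goes into the compartment at the right end of the tray, the second from the left into the second from the right, and so on. Leave each tool standing upright on its foot, flat on the floor of its own compartment.

Things in the scene. Friction and masses are not known exactly. Their poses are not given: they have to be found in the camera images.
- stamp: Maker's stamp, 84 mm tall, loose: a square brass block 32 x 32 x 24 mm at the foot, a thin 16 mm neck, and on top a round dark wooden handle, 28 mm in diameter from 48 to 74 mm above the foot, tapering to 18 mm at the top. About 0.26 kg. Origin at the centre of its underside, z up along the handle.
- burnisher: Turned edge burnisher of plain pale wood, 78 mm tall, loose, round: a 34 mm foot with grooves around it (0 to 36 mm up), a 20 mm waist, and a round 26 mm knob from 56 to 72 mm above the foot. About 0.08 kg. Origin at the centre of its underside, z up.
- setter: Steel rivet setter, 64 mm tall, loose, round: 32 mm foot collar 10 mm high, 22 mm shaft, and a dark mushroom head 34 mm in diameter from 50 to 64 mm above the foot. About 0.22 kg. Origin at the centre of its underside, z up.
- anvil: Rivet anvil, a plain dark steel cylinder 38 mm in diameter and 44 mm tall with a bright ring on its top, loose: the shortest and thickest of the four. About 0.38 kg. Origin at the centre of its underside, z up.
- pad_stamp: Square cork pad, 52 x 52 mm, fixed on the board, on which the stamp stands at the start (within 5 mm of the pad's centre); it marks that tool's place in the row. The four pads look alike. Origin at the centre of its underside, z up, its top 3 mm above that.
- pad_burnisher: Square cork pad, 52 x 52 mm, fixed on the board, on which the burnisher stands at the start (within 5 mm of the pad's centre); it marks that tool's place in the row. The four pads look alike. Origin at the centre of its underside, z up, its top 3 mm above that.
- pad_setter: Square cork pad, 52 x 52 mm, fixed on the board, on which the setter stands at the start (within 5 mm of the pad's centre); it marks that tool's place in the row. The four pads look alike. Origin at the centre of its underside, z up, its top 3 mm above that.
- pad_anvil: Square cork pad, 52 x 52 mm, fixed on the board, on which the anvil stands at the start (within 5 mm of the pad's centre); it marks that tool's place in the row. The four pads look alike. Origin at the centre of its underside, z up, its top 3 mm above that.
- board: Source rack: flat dark wooden board, 76 x 250 mm, 12 mm thick, fixed, with four cork pads in a row along its y axis at y = -90, -30, 30 and 90 mm, one tool standing on each; the tools' feet are 15 mm above the bench. Origin at the centre of its underside, z up; its y axis points to the robot's left within 0.2 rad.
- tray: Target rack, nearer or farther than the board: fixed light wooden tray, 66 x 246 mm, four open compartments in a row along its y, centred at y = -90, -30, 30, 90 mm, x = 0. Each is 54 x 54 mm inside, floor 8 mm above the underside, walls 6 mm thick, 8 mm higher than the floor. Origin at the centre of its underside, z up; y points to the robot's left within 0.2 rad.
Not all that is in view belongs to the job. Leave any purple look-alike of the burnisher alone.

How it is judged:
By the outcome, as a careful person would: the job done as asked, in the order asked, and still so for the second after the job is handed in, with the robot touching nothing.
It also fails if it takes over 99 s, if anything falls off the work surface, if the arm or the gripper's body presses on something with over 40 N, if the wrist force passes 120 N, or if a joint passes its speed limit or range.

### The arm

A 7-joint arm with a two-finger parallel gripper is mounted at the origin on the work surface. World frame = base frame: x ahead of the robot, y to its left, z up, the work surface at z = 0. Lengths are in m, angles in rad, forces in N, time in s.
With the tool pointing down it reaches from about 0.425 to 0.825 m from the base axis. Payload 3.6 kg.
Tool frame: the origin (TCP) lies where the fingers leave the gripper's body, on its centre line; the fingertips stand 73 mm ahead of it and the grasp point (between the pads) lies 54 mm ahead of it; z points along the fingers, y is the line along which they close (so a half turn about z gives the same grasp; the last joint's range is limited). The gripper opens to 85 mm and grips with 20 to 120 N. Pads are 22 mm wide; open, the fingers measure 114 mm over their backs; the gripper's body (76 mm by 85 mm) begins 54 mm behind the grasp point. The pads swing forward as they close: fully open they stand 13 mm farther back than shut.
Start: joints at [1.242, 0.615, -0.013, 1.423, 0.008, 1.103, -0.04], TCP at [0.193, -0.621, 0.304] pointing down, gripper open.
Joint ranges: [-3.12, 3.12], [-0.3, 2.06], [-1.34, 1.32], [0.26, 2.42], [-1.36, 4.5], [0.01, 1.98], [-2.84, 2.84]. Speed limits (rad/s): [2.79, 2.79, 3.14, 3.14, 3.14, 3.14, 3.14].

### API

Orientations are given as a unit quaternion [x, y, z, w].
In Python, from station import arm, snapshot, camera_info, ticket gives the robot as it stands. Calls block until the motion is done:
- arm.movep(position, orientation): joint-space move of the TCP to a pose.
- arm.line_to(position, velocity=0.15, ori=None): straight line of the TCP; ori=None keeps the orientation; velocity is the mean speed in m/s.
- arm.move_j(angles): joint-space move.
- arm.move_gripper(opening, effort=None): opening from 0.0 (shut) to 1.0 (fully open); effort is the grip in N (None keeps the last); returns when the fingers have stopped.
- arm.pause(seconds).
- arm.ik(position, orientation): joint angles nearest the present ones, or None.
- snapshot(name): name is "scene" or "top" or "wrist"; returns the picture (384x512x3 uint8, blue, green, red); there is no depth.
- camera_info(name): a dict with "fx", "fy", "cx", "cy" (pixels), "dist_coeffs" ([k1, k2, p1, p2, k3] as OpenCV has them; the pictures are not rectified), "R" (3x3) and "t" (3): a world point X has camera coordinates R X + t; the wrist camera has in their place "T_tool_cam" (4x4, takes a point from camera to tool coordinates, whose origin is the TCP and whose axes are the flange's). Camera axes: x right, y down, z forward; pixel columns grow to the right and rows downward; lengths in m; the calibration is good to about 2 mm. A picture is of the moment at which its call begins: read the wrist's pose just before it. camera_info takes no time and is no camera call.
A pose or a line that the arm cannot do raises arm.MotionError and nothing moves.
- ticket.finish_job(): hands the job in; it is judged then, once.
Readings, each from a call of its own:
- arm.read_time(): time.
- arm.read_joint_positions(): joint angles.
- arm.read_dq(): joint speeds.
- arm.read_effort(): joint torques, N m.
- arm.read_tool_pos(): TCP position.
- arm.read_eef_rot(): TCP orientation.
- arm.read_ft_force(): force on the tool from outside, world axes, zero at the start.
- arm.read_wrist_torque(): the same for the moment, N m.
- arm.read_opening(): opening from 0.0 (shut) to 1.0 (fully open).
- arm.read_finger_force(): force on a finger pad.
Only numpy, scipy, OpenCV 4.12 (cv2) and the standard library are available. Lean on these libraries where they do the work, as an engineer would, in place of code of your own. Each camera call takes 0.05 s, during which the arm holds its last target. There are 200 camera calls.

## Working session

There is one attempt and no reset: what is moved stays moved. The work goes in short steps, each a Python script; the robot and the scene stay as the last script left them, time stands still between calls to the robot, and variables do not carry over. Pictures are saved under pics/ and viewed, at most 14 in all, crops included, and the job is handed in when it is done.

```bash
mkdir -p pics
python3 - <<'E'
from station import arm, snapshot, camera_info
import cv2,numpy as np
for n in("scene","top"):
    cv2.imwrite(f"pics/{n}0.png",snapshot(n)); c=camera_info(n); print({k:np.round(v,4).tolist() for k,v in c.items() if not isinstance(v,str)})
print(np.round(camera_info("wrist")["T_tool_cam"],3), arm.read_eef_rot(), arm.read_time())
E
```

```text
{'fx': 407.7556, 'fy': 407.7556, 'cx': 258.4044, 'cy': 191.1996, 'dist_coeffs': [-0.1499, 0.0, 0.0, 0.0, 0.0], 'R': [[-0.7293, 0.6839, 0.0168], [0.5271, 0.5774, -0.6235], [-0.4361, -0.4459, -0.7817]], 't': [0.3939, -0.2291, 1.0197]}
{'fx': 373.1747, 'fy': 373.1747, 'cx': 256.0083, 'cy': 188.4801, 'dist_coeffs': [0.013, 0.0, 0.0, 0.0, 0.0], 'R': [[0.0114, -0.9999, 0.0019], [-0.9991, -0.0114, -0.0412], [0.0412, -0.0014, -0.9991]], 't': [-0.0354, 0.4904, 0.6892]}
[[ 0.001 -0.961 -0.277  0.071]
 [ 1.     0.001 -0.    -0.   ]
 [ 0.001 -0.277  0.961 -0.069]
 [ 0.     0.     0.     1.   ]] [ 9.88631341e-01  1.50355250e-01 -1.87904654e-04 -1.15553586e-03] 0.1
```

View pics/top0.png

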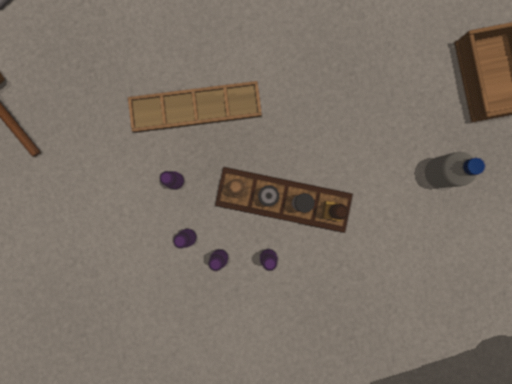

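View pics/scene0.png

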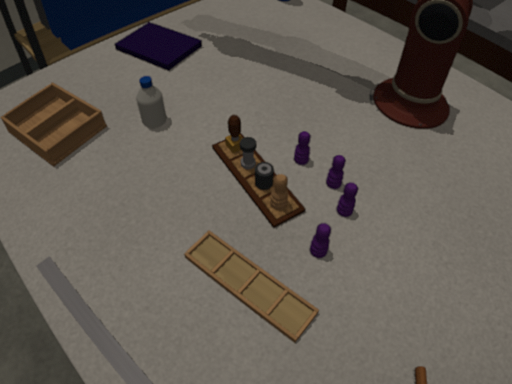

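The top view shows, left to right on the board, burnisher (236,187), anvil (269,196), setter (304,203) and stamp (335,211). The tray is around (195,107), and the four purple look-alikes stand nearer the robot. The scene view confirms this order.

```bash
cat > h.py <<'E'
from station import arm, snapshot, camera_info, ticket
import cv2, numpy as np
from scipy.spatial.transform import Rotation as Ro
def quat(psi): return [np.cos(psi/2),np.sin(psi/2),0,0]   # tool down, tool y along (sin psi,-cos psi)
def cam(n, pose=None):
    c=camera_info(n); K=np.array([[c["fx"],0,c["cx"]],[0,c["fy"],c["cy"]],[0,0,1]])
    if n=="wrist":
        T=np.array(c["T_tool_cam"]); Rt=Ro.from_quat(pose[1]).as_matrix()
        return K,np.array(c["dist_coeffs"]),Rt@T[:3,:3],Rt@T[:3,3]+pose[0]
    R=np.array(c["R"]); return K,np.array(c["dist_coeffs"]),R.T,-R.T@np.array(c["t"])
def cast(C,px,z):
    K,D,R,o=C; p=cv2.undistortPoints(np.array(px,float).reshape(-1,1,2),K,D)[:,0]
    d=np.c_[p,np.ones(len(p))]@R.T
    return (o+d*((z-o[2])/d[:,2])[:,None])[:,:2]
def proj(C,X):
    K,D,R,o=C; r=cv2.Rodrigues(R.T)[0]
    return cv2.projectPoints(np.array(X,float).reshape(-1,1,3),r,-R.T@o,K,D)[0][:,0]
def wshot(name):
    pose=(np.array(arm.read_tool_pos()),np.array(arm.read_eef_rot())); im=snapshot("wrist")
    cv2.imwrite(f"pics/{name}.png",im); np.savez(f"pics/{name}.npz",p=pose[0],q=pose[1]); return im,cam("wrist",pose)
def wload(name):
    d=np.load(f"pics/{name}.npz"); return cv2.imread(f"pics/{name}.png"),cam("wrist",(d["p"],d["q"]))
E
python3 - <<'E'
from h import *
C=cam("top")
b=cast(C,[[219,170],[352,188],[347,230],[217,207]],.012); t=cast(C,[[129,96],[259,83],[262,115],[132,132]],.016)
for n,p in(("board",b),("tray",t)):
    v=(p[0]+p[3]-p[1]-p[2])/2; print(n,p.round(3).tolist(),p.mean(0),np.linalg.norm(v),np.arctan2(-v[0],v[1]))
for n,p in(("board",b),("tray",t)):
    v=(p[0]+p[3]-p[1]-p[2]); th=np.arctan2(-v[0],v[1])
    for s in(1,-1):
        for z in(.3,.15): 
            q=arm.ik([*p.mean(0),z],quat(th+s*np.pi/2)); print(n,s,z,None if q is None else np.round(q,2))
E
```

```text
board [[0.525, 0.04], [0.494, -0.209], [0.415, -0.2], [0.455, 0.042]] [ 0.47220231 -0.08168885] 0.24825696181200543 -0.14313277269336244
tray [[0.661, 0.21], [0.689, -0.033], [0.628, -0.039], [0.593, 0.203]] [0.64290499 0.08497823] 0.24466243306858015 0.128791572485741
board 1 0.3 [ 0.44  0.39 -0.44  1.9   0.21  0.9  -0.24]
board 1 0.15 [ 0.32  0.6  -0.29  2.06  0.34  0.52 -0.36]
board -1 0.3 [-0.6   0.58  1.14  1.93 -0.61  1.04 -2.48]
board -1 0.15 [-0.16  0.63  0.43  2.08 -0.49  0.53 -2.66]
tray 1 0.3 [ 0.13  0.66 -0.53  1.42  0.35  1.15 -0.32]
tray 1 0.15 [ 0.06  0.81 -0.4   1.57  0.39  0.84 -0.36]
tray -1 0.3 [-0.7   0.86  1.13  1.45 -0.78  1.33 -2.53]
tray -1 0.15 [-0.71  1.07  1.13  1.6  -1.04  1.17 -2.34]
```

Run:
```python
from h import *
arm.movep([.472,-.082,.32],quat(-.143+np.pi/2)); wshot("wb")
arm.movep([.643,.085,.30],quat(.129+np.pi/2)); wshot("wt"); print(arm.read_time())
a=np.hstack([cv2.imread("pics/wb.png"),cv2.imread("pics/wt.png")]); cv2.imwrite("pics/w2.png",cv2.resize(a,(800,300),interpolation=cv2.INTER_AREA))
```

```text
3.325
```

View pics/wb.png

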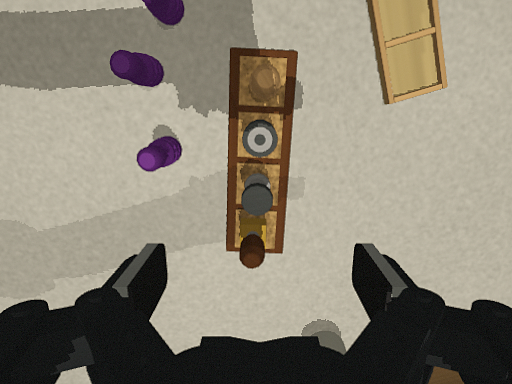

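View pics/wt.png

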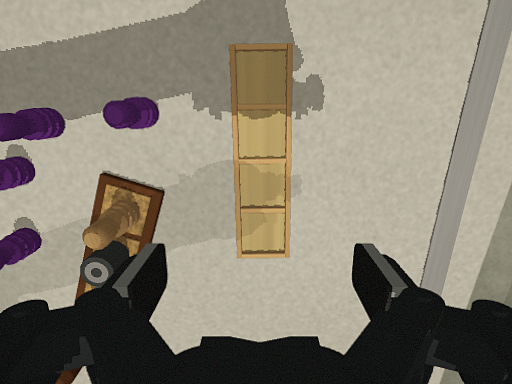

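The wrist views show the board with corners at about (231,48), (297,51), (281,252), (227,250). The tools on it are the anvil ring (260,139), setter head (257,199), stamp handle (252,250) and burnisher (264,80). The empty tray has corners (231,44), (292,44), (290,257), (238,257). I'll cast rays from these points and look closely at the tool heads.

Run:
```python
from h import *
im,C=wload("wb"); imt,Ct=wload("wt"); top=cv2.imread("pics/top0.png"); T=cam("top")
b=cast(C,[[231,48],[297,51],[281,252],[227,250]],.012); t=cast(Ct,[[231,44],[292,44],[290,257],[238,257]],.016)
for n,p in(("board",b),("tray",t)):
    v=(p[0]+p[1]-p[2]-p[3])/2; w=(p[1]+p[2]-p[0]-p[3])/2
    print(n,p.mean(0).round(4),np.linalg.norm(v),np.linalg.norm(w),np.arctan2(-v[0],v[1]),np.arctan2(w[1],w[0]))
# tool heads, rough
for n,z,pw,pt in(("burn",.093,[264,78],[236,187]),("anvil",.059,[260,139],[269,196]),("setter",.079,[257,202],[304,203]),("stamp",.099,[252,256],[339,212])):
    print(n,cast(C,[pw],z).round(4),cast(T,[pt],z).round(4))
a=cv2.resize(im[40:280,210:310],None,fx=2.5,fy=2.5,interpolation=cv2.INTER_CUBIC)
c=cv2.resize(top[160:240,210:360],None,fx=3.5,fy=3.5,interpolation=cv2.INTER_CUBIC)
o=np.zeros((600,790,3),np.uint8); o[:,:250]=a; o[:280,260:785]=c; cv2.imwrite("pics/crop.png",cv2.convertScaleAbs(o,alpha=1.6))
```

```text
board [ 0.4721 -0.0797] 0.24570645067950583 0.07236258507193531 -0.1949776607019928 -0.1861925254864131
tray [0.6462 0.0894] 0.24335013594488775 0.06392206721351788 0.14206210454672527 0.12765845361657938
burn [[0.4899 0.0062]] [[0.4894 0.0034]]
anvil [[ 0.4781 -0.0503]] [[ 0.4759 -0.0525]]
setter [[ 0.4659 -0.112 ]] [[ 0.4643 -0.111 ]]
stamp [[ 0.4534 -0.1624]] [[ 0.4503 -0.1655]]
```

View pics/crop.png

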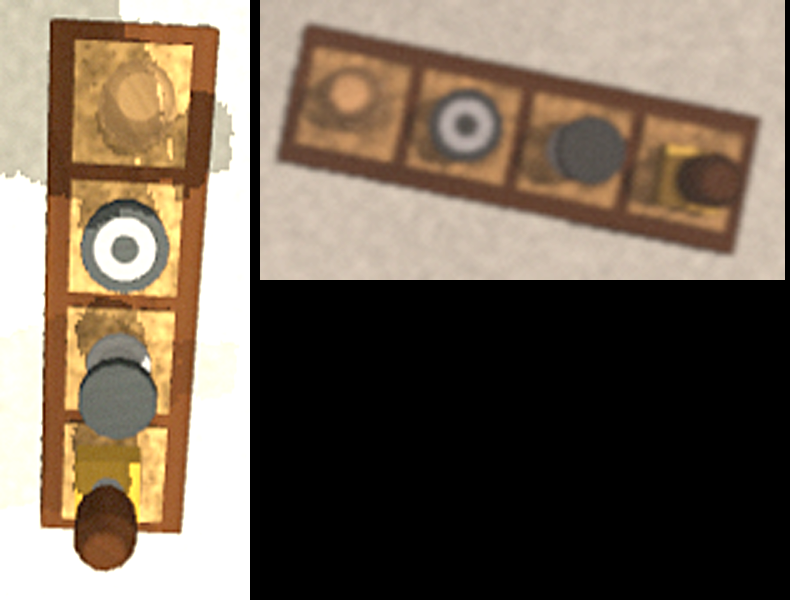

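```bash
cat >> h.py <<'E'
TB,TT=-.19,.135; TRAY=np.array([.645,.0875]); Z=.25
def slot(y): return TRAY+y*np.array([-np.sin(TT),np.cos(TT)])
_,CW=wload("wb"); CT=cam("top")
def pos(z,pw,pt): return (cast(CW,[pw],z)[0]+cast(CT,[pt],z)[0])/2
TOOLS=dict(stamp=(pos(.099,[252,260],[340,212]),.058,.09), setter=(pos(.079,[257.2,200],[304.9,202.9]),.052,.03),
 anvil=(pos(.059,[260,139.6],[268.3,195.7]),.028,-.03), burnisher=(pos(.093,[265.2,78],[235.7,186.3]),.061,-.09))
def pick(n):
    p,h,y=TOOLS[n]; z=.015+h+.054; arm.move_gripper(.9,50)
    arm.movep([*p,Z],quat(TB+np.pi/2)); arm.line_to([*p,z],.12); arm.move_gripper(0,50); arm.pause(.2)
    print(n,p,"open",arm.read_opening(),"F",arm.read_finger_force()); arm.line_to([*p,Z],.15); arm.pause(.2); print("held",arm.read_opening(),arm.read_ft_force())
def place(n):
    _,h,y=TOOLS[n]; p=slot(y); z=.008+h+.054+.001
    arm.movep([*p,Z],quat(TT+np.pi/2)); arm.line_to([*p,z+.015],.15); arm.line_to([*p,z],.03); print("ft",arm.read_ft_force())
    arm.move_gripper(.7); arm.pause(.2); arm.line_to([*p,Z],.15); print("t",arm.read_time())
E
python3 - <<'E'
from h import *
for n in TOOLS: print(n,TOOLS[n][0].round(4),slot(TOOLS[n][2]).round(4))
pick("stamp"); arm.movep([*slot(.09),Z],quat(TT+np.pi/2))
cv2.imwrite("pics/held.png",snapshot("scene")); print(arm.read_time())
E
```

```text
stamp [ 0.4515 -0.167 ] [0.6329 0.1767]
setter [ 0.4655 -0.1112] [0.641  0.1172]
anvil [ 0.4772 -0.0511] [0.649  0.0578]
burnisher [0.4907 0.005 ] [ 0.6571 -0.0017]
stamp [ 0.45150512 -0.16702317] open 0.3120119963478607 F 48.924792408943176
held 0.3092666282612815 [ 0.19667163  0.40420208 -2.12224803]
9.3417
```

View pics/held.png

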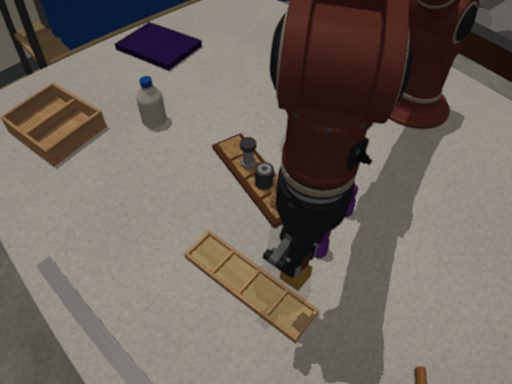

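The stamp hangs upright near (297,275), above the lower-right compartment, which is the robot's left. The other tools haven't moved, so I'll place it.

Run:
```python
from h import *
place("stamp"); pick("setter")
arm.movep([*slot(.03),Z],quat(TT+np.pi/2)); cv2.imwrite("pics/p1.png",np.hstack([snapshot("scene")[150:,150:400],wshot("w1")[0][:234]]))
```

```text
ft [ 0.29116647 -0.20907837 -2.84554922]
t 12.775
setter [ 0.46548008 -0.11118569] open 0.38110098971244105 F 49.26418125629425
held 0.38026042053088077 [ 0.72277565  0.08137237 -2.8363834 ]
```

View pics/p1.png

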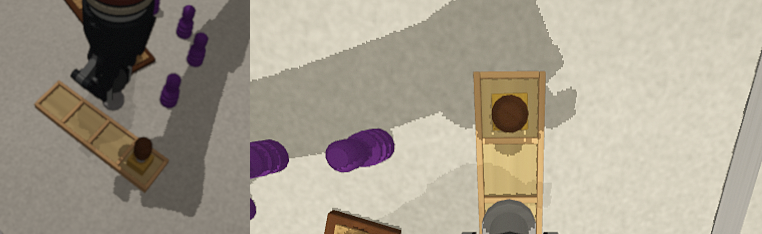

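The stamp stands upright and centred in the left compartment, around (510,112) in the wrist half. The setter is held straight. I'll place it and carry on.

```bash
sed -i 's/\.028,-\.03)/.031,-.03)/' h.py
python3 - <<'E'
from h import *
place("setter"); pick("anvil"); place("anvil"); pick("burnisher"); place("burnisher")
arm.movep([*(TRAY-[.0,.02]),.33],quat(TT+np.pi/2)); cv2.imwrite("pics/p2.png",np.hstack([snapshot("scene")[150:,150:400],wshot("w2b")[0][:234]]))
arm.movep([.45,-.4,.35],quat(np.pi/2)); arm.pause(.3); s=snapshot("scene")[200:350,170:330]; t=snapshot("top")[70:240,110:370]
o=np.zeros((450,790,3),np.uint8); o[:300,:320]=cv2.resize(s,(320,300)); o[:300,330:789]=cv2.resize(t,(459,300)); cv2.imwrite("pics/p3.png",cv2.convertScaleAbs(o,alpha=1.6)); print(arm.read_time())
E
```

```text
ft [-0.21001464 -0.00370856 -2.05501865]
t 22.15
anvil [ 0.4771916  -0.05112487] open 0.42897923205803 F 49.77498471736908
held 0.4308658046871797 [ 0.12534425  0.41489793 -4.18057593]
ft [-0.07871182  0.9092402  -5.10119213]
t 31.1
burnisher [0.49074063 0.00495738] open 0.2857672021197745 F 48.810235261917114
held 0.28586450262720103 [-0.14526737  0.42631212 -1.04502408]
ft [ 0.15683742 -0.02314878 -0.43417815]
t 39.025
41.875
```

View pics/p2.png

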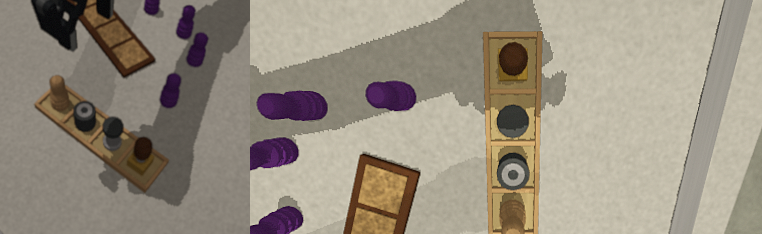

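View pics/p3.png

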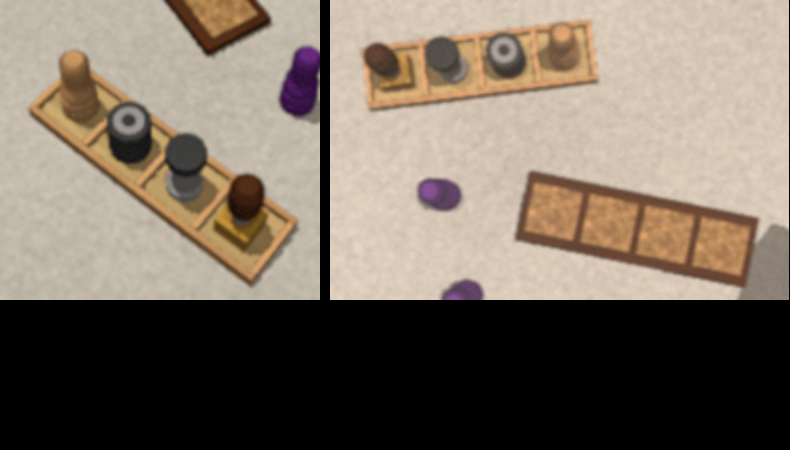

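All four tools stand upright inside their own compartments. In the top view they read, left to right, stamp (385,65), setter (447,58), anvil (506,54), burnisher (562,46). The board is empty and the purple pieces haven't moved.

```bash
python3 -c "
from station import ticket; print(ticket.finish_job())"
```

```text
the job is handed in; nothing more can be done
None
```

The job is handed in: the tray holds stamp, setter, anvil and burnisher from left to right, the reverse of the board, all upright in their own compartments in the last pictures, at about 42 s of the 99 s allowed.

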